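# Empty dulce jars into the tilt-out bin

### The arm

A 6-joint arm with a two-finger parallel gripper is mounted at the origin on the work surface. World frame = base frame: x ahead of the robot, y to its left, z up, the work surface at z = 0. Lengths are in m, angles in degrees, forces in N, time in s.
With the tool pointing down it reaches from about 0.35 to 0.875 m from the base axis. Payload 4.2 kg.
Tool frame: the origin (TCP) lies midway between the tips of the shut fingers; the grasp point (between the pads) lies 19 mm behind it; z points along the fingers, y is the direction in which the jaws open and shut (so a half turn about z gives the same grasp; the last joint's range is limited). The gripper opens to 87 mm and grips with 3 to 60 N. Pads are 19 mm wide; open, the fingers measure 117 mm over their backs; the gripper's body (75 mm by 190 mm) begins 51 mm behind the grasp point.
Start: joints at [88.327, 22.042, 0.453, 0, -68.411, -14.817], TCP at [0.177, 0.599, 0.223] pointing down, gripper open.
Joint ranges: [-179.83, 179.83], [-69.29, 118.12], [-61.27, 80.66], [-181.25, 117.63], [-171.15, -9.14], [-177.46, 177.46]. Speed limits (degrees/s): [159.86, 159.86, 180, 180, 180, 180].

### API

Orientations are given as a 3x3 rotation matrix whose columns are the frame's x, y, z axes.
In Python, from station import sense, capture, get_calibration, finish_job, spot_in, spot_point gives the robot as it stands.
- The arm moves only by the shell command python3 -m inch 'ROWS'. ROWS is JSON, a list of rows, each an object with "fingers": the finger opening in cm, from 0 to 8.7; "delta_pos": the shift along the tool's x, y, z in cm, a list of three; "spin": the turn about the tool's z in degrees. In form: [{"fingers": fingers, "delta_pos": [dx, dy, dz], "spin": spin}, ...]. A call has 1 to 20 rows; each row is the pose to reach, as a shift and turn from the pose commanded when the call began, along the tool's axes at that moment; what a row does not reach only later rows make up. A row lasts 1/10 s, in which the tool goes at most 50 mm and 8.59 degrees, less where a joint would pass 70% of its speed; a pose out of reach is approached as far as the arm can. A call with a gripper value outside its range is refused whole. The fingers move at their own pace and stop on an object; the grip force is fixed at half the most. Time passes only in rows, so rows that repeat a pose let the fingers close. It gives the time, the measured TCP pose, the force and the opening at its end, in the units of the state.
- sense(): the state, without advancing time (a new reading comes with each control period).
- capture(name): name is "side" or "top" or "wrist"; returns the picture (420x560x3 uint8, red, green, blue); there is no depth.
- get_calibration(name): a dict with "K" (3x3 intrinsics, pixels), "T" (4x4, takes a point from camera to world coordinates). Camera axes: x right, y up, looking along -z (the intrinsics and any distortion apply to the point x, -y, -z); pixel columns grow to the right and rows downward; lengths in m; the calibration is good to about 2 mm. A picture is of the moment at which its call begins: read the wrist's pose just before it. get_calibration takes no time and is no camera call; for the wrist camera it gives the pose at the moment of the call.
- finish_job(): hands the job in, once; it reports no verdict.
Trained networks look in the newest picture that a camera, given by its name, has taken for a name from the list of things; names that differ only in an ending like _2 or _b are one class to them, and where a whole thing is asked for, a point or a joint stands for the part that bears it (a point fixed in the world has none). Each returns a list of dicts, best first, with "conf" (0 to 1); they miss things now and then, are a little off and sometimes report something else, mostly with a low value. They report only what shows in the picture. A call takes as long as a camera call.
- spot_in(camera, target): "extent" ([left, top, right, bottom] as shares, 0 to 1, of the picture: columns of its width, rows of its height, round what is visible of it).
- spot_point(camera, target): "location" ([column, row] as shares, 0 to 1, of the picture: columns of its width, rows of its height: a listed point, or the origin of a listed thing).
The state is a dict: "time_s": time; "joints": joint angles; "joint_velocities": joint speeds; "effort": joint torques, N m; "tcp_pos": TCP position; "ee_rot": TCP orientation; "wrist_force": force on the tool from outside, world axes, zero at the start; "moment": the same for the moment, N m; "gripper_width": opening from 0.0 (shut) to 1.0 (fully open).
Only numpy, scipy, OpenCV 4.12 (cv2) and the standard library are available. Lean on these libraries where they do the work, as an engineer would, in place of code of your own. Each camera call takes 0.05 s, during which the arm holds its last target.

### The job

Clear away the two empty, open glass jars: press down the thumb tab behind the bin's lid so that the lid tips up and stays open, then set both jars down standing upright on the bin floor without dropping them, and finally push the raised lid back down until it is fully shut. Leave everything else on the table and in the crate where it stands.

Things in the scene. Friction and masses are not known exactly. Their poses are not given: they have to be found in the camera images.
- bin: Small grey tilt-out bin, fixed on the table, left or right of the middle, front roughly to the robot. Origin: underside, centre of the bucket; x front to rear, y across, z up. Bucket 132 (x) x 232 (y) x 136 high, walls 6: inside 120 x 220, open when the lid is up. Steel cheeks to y = +-121, 102 high; feet to +-140, 3 high. Front grip bar to x = -78. Rear spring housing x = 66 to 106, 134 high.
- bin_floor (a point): Middle of the bucket's inner floor, 6 above the table. The two jars fit side by side along the bin's y, for instance 52 either side of this point, with room for the fingers.
- bin_hinge (a point): Middle of the lid's hinge axis, 100 behind the bin origin and 146 above the table; the axis runs along the bin's y. Does not move with the lid. The hinge knuckles, 88 either side, reach 155 above the table.
- bin_lid (a joint): Lid angle in rad: 0 shut (level, top face 144 above the table), 1.50 fully open (stop). A spring snaps it both ways: below about 0.7 it swings shut by itself and stays shut, above about 0.85 it swings open by itself and stays open. From shut it takes about 0.23 N m (5 to 6 N on the tab); pushing the open lid over takes about 0.12 N m (about 1 N near its edge).
- lid_edge (a point): Point on the lid's top face, middle of its width, 165 from the hinge axis and 10 short of the free front edge; moves with the lid (about 310 above the table when open). The lid plate is 246 wide and 6 thick, its top face 2 below the hinge axis when shut; a 10 mm lip hangs down at the front.
- bin_tab: Black ribbed thumb tab behind the lid, one rigid rocker with it: plate 120 wide, 66 long, 6 thick. Origin on the hinge axis, x along the tab to its free end. Lid shut: slopes up to the rear at 46 degrees; lid open: down at 40 degrees. Pressed straight down 44 behind the hinge axis, its top face goes from 50 above that axis to 33 below it. Free space below.
- jar_tall: Empty open glass jar, straight body 64 across up to 100 high, neck 57 across above 105, 118 high in all, wall 3.5, about 200 g, hollow from the top. Origin: centre of its underside, z up. Stands in the crate.
- jar_squat: Empty open glass jar, straight body 68 across up to 86 high, neck 60 across above 91, 102 high in all, wall 3.5, about 180 g. Origin: centre of its underside, z up. Stands on the table between bin and crate, in a row with the cup and the short full jar.
- tote: Clear plastic crate, fixed, open on top: 290 (x) x 230 (y) x 90 high, walls and floor 4; a rim flange reaches 8 further out in x and 7 in y. Origin: underside, centre. Stands on the side opposite to the bin. All else on the table is fixed and stands over 0.70 m from the base or over 0.43 m to either side, up to 210 high (a flask 235 high at the near right).
- cup: Green plastic cup, bystander, 74 across the rim, 100 high, empty, light. Origin: centre of its underside.
- full_jar_a: Full jar with a metal lid, bystander, 68 across, 102 high. Origin: centre of its underside. On the table.
- full_jar_b: Full jar with a metal lid, bystander, 64 across, 118 high. Origin: centre of its underside. In the crate.
- tin: Closed tin, bystander, 69 across, 85 high. Origin: centre of its underside. In the crate.
- sugar_bowl: White sugar bowl with a knob lid, bystander, 72 across, 84 high. Origin: centre of its underside. In the crate.

How it is judged (in metres and radians):
On the way, in this order (a step that is already met when the one before it is completed fails the run):
1. the thumb tab is pressed and the lid starts to tip up (value of joint bin_lid above 0.2 rad and contact force between any of the fingers, the arm and bin_tab above 0.3 N), for 0.02 s.
2. the lid stands open by itself (above 1.3 rad, tab let go) (value of joint bin_lid above 1.3 rad and contact force between each of the fingers, the arm and bin_tab below 0.05 N), for 0.2 s.
3. both jars stand upright on the bin floor, let go, lid still open (above 1 rad) (value of joint bin_lid above 1 rad and x of jar_tall in the frame of bin between -0.06 and 0.06 m and y of jar_tall in the frame of bin between -0.11 and 0.11 m and z of jar_tall in the frame of bin between -0.005 and 0.014 m and angle between each of jar_tall, jar_squat's own z axis and vertical below 0.12 rad and linear speed of each of jar_tall, jar_squat below 0.03 m/s and contact force between the fingers and jar_tall below 0.05 N and x of jar_squat in the frame of bin between -0.06 and 0.06 m and y of jar_squat in the frame of bin between -0.11 and 0.11 m and z of jar_squat in the frame of bin between -0.005 and 0.014 m and contact force between the fingers and jar_squat below 0.05 N), for 0.2 s.
At the end, for the whole second after the job is handed in: The lid is fully shut (within 0.04 rad) and still; both empty jars stand on the bin floor inside the bucket, upright within 7 degrees, at rest and let go (value of joint bin_lid below 0.04 rad and velocity of joint bin_lid between -0.05 and 0.05 rad/s and x of jar_tall in the frame of bin between -0.06 and 0.06 m and y of jar_tall in the frame of bin between -0.11 and 0.11 m and z of jar_tall in the frame of bin between -0.005 and 0.014 m and angle between each of jar_tall, jar_squat's own z axis and vertical below 0.12 rad and linear speed of each of jar_tall, jar_squat below 0.03 m/s and contact force between the fingers and jar_tall below 0.05 N and x of jar_squat in the frame of bin between -0.06 and 0.06 m and y of jar_squat in the frame of bin between -0.11 and 0.11 m and z of jar_squat in the frame of bin between -0.005 and 0.014 m and contact force between the fingers and jar_squat below 0.05 N); the robot touches nothing.
It fails at once if an empty jar is dropped or thrown (faster than 0.8 m/s with no finger on it, a fall of about 33 mm) ((linear speed of jar_tall above 0.8 m/s and contact force between the fingers and jar_tall below 0.05 N) or (linear speed of jar_squat above 0.8 m/s and contact force between the fingers and jar_squat below 0.05 N)).
It fails at once if the cup, a full jar, the tin or the sugar bowl is shifted by more than 30 mm or tipped over (distance of any of cup, full_jar_a, full_jar_b, tin, sugar_bowl from where it was at the start of the episode above 0.03 m or angle between any of cup, full_jar_a, full_jar_b, tin, sugar_bowl's own z axis and vertical above 0.5 rad).
It also fails if it takes over 72 s, if anything falls off the work surface, if the arm or the gripper's body presses on something with over 40 N, if the wrist force passes 120 N, or if a joint passes its speed limit or range.

## Working session

There is one attempt and no reset: what is moved stays moved. The work goes in short steps, Python scripts to look and compute and a shell command to move; the robot and the scene stay as the last step left them, time stands still between calls to the robot, and variables do not carry over. Pictures are saved under pics/ and viewed, and the job is handed in when it is done.

```bash
ls; mkdir -p pics
cat > h.py <<'E'
import numpy as np, cv2
from station import *
def snap(c,n):
    im=capture(c); cv2.imwrite(f'pics/{n}.png',im[:,:,::-1]); return im
def ray(c,uv):
    k=get_calibration(c);K=np.array(k['K']);T=np.array(k['T'])
    d=np.linalg.inv(K)@[uv[0],uv[1],1]; d=np.array([d[0],-d[1],-d[2]])
    return T[:3,3],T[:3,:3]@d
def onz(c,uv,z):
    o,d=ray(c,uv); return o+d*(z-o[2])/d[2]
def proj(c,p):
    k=get_calibration(c);K=np.array(k['K']);T=np.array(k['T'])
    q=T[:3,:3].T@(np.array(p)-T[:3,3]); q=K@[q[0],-q[1],-q[2]]; return q[:2]/q[2]
E
python3 - <<'E'
from h import *
np.set_printoptions(precision=4,suppress=True)
s=sense(); print(s)
for c in ['side','top','wrist']:
    snap(c,c+'0'); print(c,get_calibration(c))
E
```

```text
pics
{'time_s': 0.0, 'joints': array([ 88.3286,  22.0926,   0.378 ,  -0.0291, -68.4119, -14.8154]), 'joint_velocities': array([ 0.0294, -0.0482, -0.0701, -0.0937,  0.0255, -0.0706]), 'effort': array([ -0.0001, -39.0667,  18.7405,   4.2201,   0.011 ,  -0.0002]), 'tcp_pos': array([0.1772, 0.5987, 0.2214]), 'ee_rot': array([[ 0.9588, -0.284 , -0.0005],
       [-0.284 , -0.9588, -0.0022],
       [ 0.0001,  0.0023, -1.    ]]), 'wrist_force': array([-0.1324, -0.5759, -0.5922]), 'moment': array([-0.062 , -0.0165,  0.0137]), 'gripper_width': 0.9976539461283849}
side {'K': array([[450.3622,   0.    , 277.7112],
       [  0.    , 450.3622, 215.6595],
       [  0.    ,   0.    ,   1.    ]]), 'T': array([[-0.928 ,  0.2703, -0.2564,  0.2588],
       [-0.3723, -0.698 ,  0.6116,  0.6532],
       [-0.0136,  0.6631,  0.7484,  0.8725],
       [ 0.    ,  0.    ,  0.    ,  1.    ]])}
top {'K': array([[389.3666,   0.    , 276.138 ],
       [  0.    , 389.3666, 211.0146],
       [  0.    ,   0.    ,   1.    ]]), 'T': array([[ 0.0234,  0.9862, -0.1641,  0.3612],
       [-0.9996,  0.0257,  0.0116,  0.0025],
       [ 0.0157,  0.1637,  0.9864,  1.1083],
       [ 0.    ,  0.    ,  0.    ,  1.    ]])}
wrist {'K': array([[306.2599,   0.    , 278.9789],
       [  0.    , 306.2599, 209.229 ],
       [  0.    ,   0.    ,   1.    ]]), 'T': array([[-0.2844,  0.9296,  0.2343,  0.2418],
       [-0.9587, -0.2764, -0.0673,  0.581 ],
       [ 0.0022, -0.2438,  0.9698,  0.3835],
       [ 0.    ,  0.    ,  0.    ,  1.    ]])}
```

View pics/top0.png

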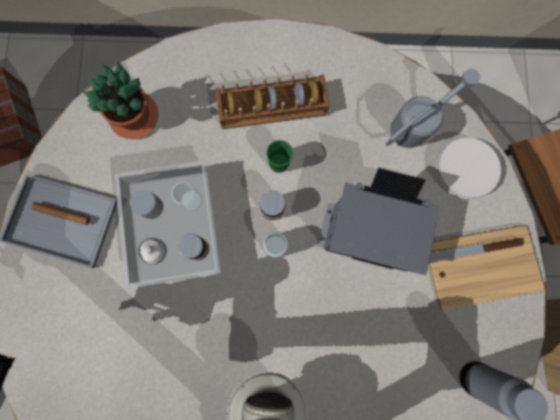

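View pics/side0.png

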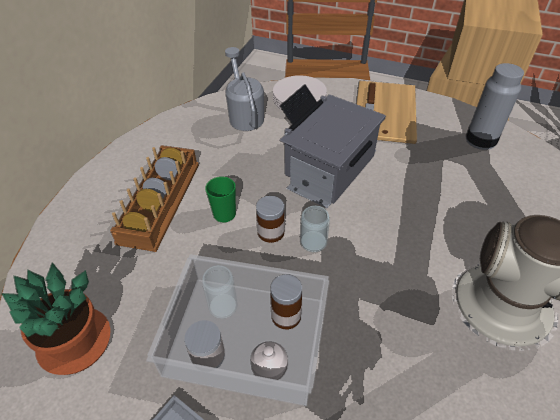

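Run:
```python
from h import *
for c in ['top','side']:
    capture(c)
    for t in ['bin','bin_floor','bin_hinge','lid_edge','bin_tab','jar_tall','jar_squat','tote','cup','full_jar_a','full_jar_b','tin','sugar_bowl']:
        r=spot_point(c,t)
        print(c,t,[(round(q['conf'],2),np.round(np.array(q['location'])*[560,420],1).tolist()) for q in r[:3]])
print(sense()['time_s'])
```

```text
top bin [(0.82, [368.5, 241.3]), (0.6, [392.5, 194.0])]
top bin_floor []
top bin_hinge [(0.8, [390.5, 192.3]), (0.57, [198.4, 248.3])]
top lid_edge [(0.79, [379.6, 257.5])]
top bin_tab [(0.69, [388.2, 192.6])]
top jar_tall [(0.57, [193.8, 202.0])]
top jar_squat [(0.55, [274.2, 246.4]), (0.37, [378.9, 256.4])]
top tote [(0.76, [176.4, 224.9])]
top cup [(0.76, [277.7, 162.1])]
top full_jar_a [(0.77, [198.3, 250.5]), (0.73, [390.3, 195.3]), (0.66, [270.2, 208.6])]
top full_jar_b [(0.77, [198.3, 250.5]), (0.73, [390.3, 195.3]), (0.66, [270.2, 208.6])]
top tin []
top sugar_bowl [(0.94, [157.1, 251.2])]
side bin [(0.94, [335.1, 167.1])]
side bin_floor [(0.73, [224.3, 210.0]), (0.56, [265.3, 370.1]), (0.21, [270.0, 229.8])]
side bin_hinge [(0.6, [302.1, 117.4])]
side lid_edge []
side bin_tab [(0.67, [306.9, 115.9])]
side jar_tall [(0.8, [223.5, 307.1]), (0.66, [222.4, 215.0])]
side jar_squat [(0.52, [210.2, 356.2])]
side tote [(0.94, [246.0, 335.8]), (0.21, [314.9, 244.5])]
side cup [(0.84, [224.8, 212.2])]
side full_jar_a [(0.96, [282.7, 319.9]), (0.89, [270.2, 227.1]), (0.45, [330.2, 164.1])]
side full_jar_b [(0.96, [282.7, 319.9]), (0.89, [270.2, 227.1]), (0.45, [330.2, 164.1])]
side tin [(0.78, [208.4, 353.8]), (0.62, [269.8, 231.9]), (0.16, [267.9, 366.7])]
side sugar_bowl [(0.73, [266.7, 369.0])]
1.55
```

Run:
```python
import cv2
t=cv2.imread('pics/top0.png'); s=cv2.imread('pics/side0.png')
cv2.imwrite('pics/tb.png',cv2.resize(t[150:290,310:450],None,fx=4.2,fy=4.2,interpolation=2))
cv2.imwrite('pics/tt.png',cv2.resize(t[150:300,105:305],None,fx=4,fy=4,interpolation=2))
cv2.imwrite('pics/sj.png',cv2.resize(s[190:410,145:345],None,fx=2.7,fy=2.7,interpolation=2))
```

```text
(no output)
```

View pics/tb.png

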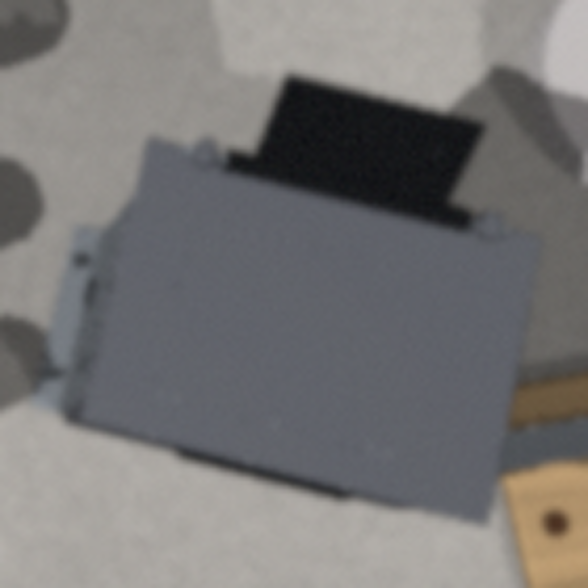

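View pics/tt.png

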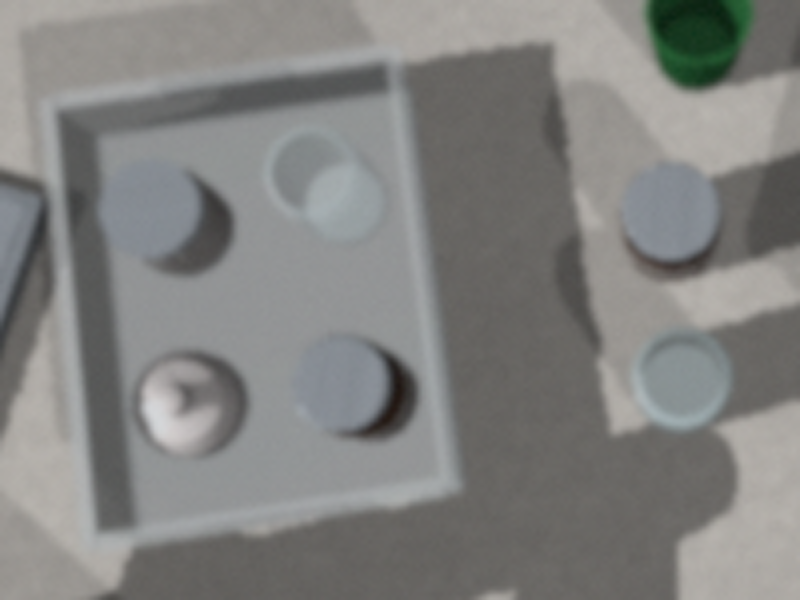

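View pics/sj.png

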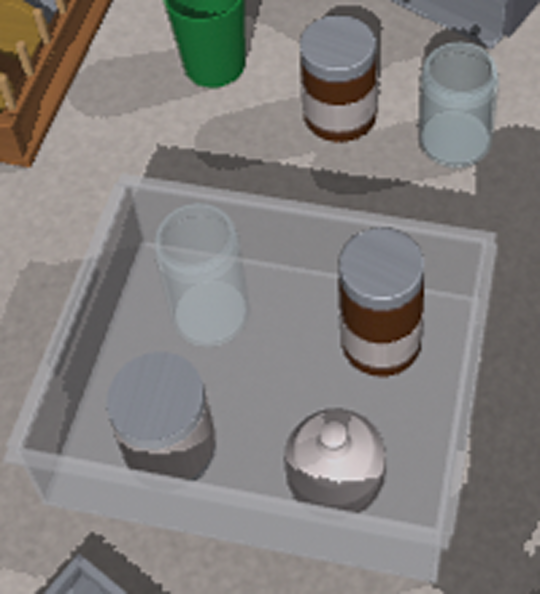

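View pics/wrist0.png

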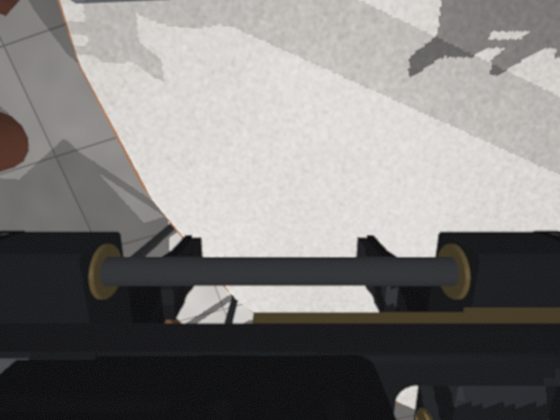

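Run:
```python
from h import *
np.set_printoptions(precision=4,suppress=True)
print('tall rim',onz('top',(183.5,193),.122),'base',onz('top',(190.7,200),.006))
print('squat rim',onz('top',(275.5,244.5),.102))
print('fullA',onz('top',(105+671/4,150+212/4),.102),'fullB',onz('top',(105+344/4,150+384/4),.122),'tin',onz('top',(105+150/4,150+209/4),.089),'bowl',onz('top',(105+183/4,150+398/4),.08))
f=lambda u,v:(145+u/2.7,190+v/2.7)
print('side: tall rim',onz('side',f(198,240),.122),'base',onz('side',f(210,312),.006),'squat',onz('side',f(459,74),.102), 'squat base',onz('side',f(456,137),.003))
print('fullA',onz('side',f(340,46),.102),'fullB',onz('side',f(381,266),.122))
print('cup',onz('top',(279,153),.1))
tc=[onz('top',(105+u/4,150+v/4),.09) for u,v in [(42,103),(405,57),(460,488),(97,545)]];print('tote rim',tc)
g=lambda u,v:(310+u/4.2,150+v/4.2)
C=[onz('top',g(*p),.144) for p in [(150,140),(540,235),(485,522)]]
print('lid',C)
e=C[0]-C[1];print(np.linalg.norm(e),np.degrees(np.arctan2(e[0],e[1])))  # y axis dir
e2=C[1]-C[2];print(np.linalg.norm(e2),np.degrees(np.arctan2(e2[1],e2[0])))
# fit pose
from scipy.optimize import least_squares
def w(p,L):
    c,s=np.cos(p[2]),np.sin(p[2]);return np.array([p[0]+c*L[0]-s*L[1],p[1]+s*L[0]+c*L[1],L[2]])
a=np.radians(46)
tab=lambda y:(.1+.066*np.cos(a),y,.146+.066*np.sin(a))
fp=.1-.175; 
obs=[((fp,-.123,.144),g(485,522)),((tab(.06)),g(290,75)),((tab(-.06)),g(485,125)),((.1,.088,.155),g(207,148)),((.1,-.088,.155),g(493,220)),]
r=least_squares(lambda p:np.concatenate([proj('top',w(p,L))-uv for L,uv in obs]),[.4,-.25,-.2])
print(r.x,np.degrees(r.x[2]),r.fun)
p=r.x
t=cv2.imread('pics/top0.png');s=cv2.imread('pics/side0.png')
for im,c in((t,'top'),(s,'side')):
  big=cv2.resize(im,None,fx=3,fy=3)
  def ln(P,col):
    q=np.array([proj(c,w(p,L)) for L in P])*3+1;cv2.polylines(big,[q.astype(int).reshape(-1,1,2)],True,col,1)
  ln([(fp,-.123,.144),(fp,.123,.144),(.1,.123,.144),(.1,-.123,.144)],(0,0,255))
  ln([tab(.06),tab(-.06),(.1,-.06,.146),(.1,.06,.146)],(0,255,0))
  ln([(-.066,-.116,0),(-.066,.116,0),(.066,.116,0),(.066,-.116,0)],(255,255,0))
  ln([(-.06,-.14,0),(-.06,.14,0)],(255,0,255))
  cv2.imwrite(f'pics/fit_{c}.png',big[400:1000,850:1450] if c=='top' else big[200:700,750:1250])
print('binfloor',w(p,(0,0,.006)))
```

```text
tall rim [0.5661 0.2308 0.122 ] base [0.5702 0.2358 0.006 ]
squat rim [ 0.4409 -0.0097  0.102 ]
fullA [0.5497 0.0001 0.102 ] fullB [0.4303 0.2035 0.122 ] tin [0.5451 0.3451 0.089 ] bowl [0.4215 0.3166 0.08  ]
side: tall rim [0.5634 0.2381 0.122 ] base [0.5699 0.2325 0.006 ] squat [ 0.4417 -0.0021  0.102 ] squat base [ 0.4433 -0.0131  0.003 ]
fullA [0.5475 0.0044 0.102 ] fullB [0.4301 0.2099 0.122 ]
cup [ 0.6874 -0.0134  0.1   ]
tote rim [array([0.615 , 0.4222, 0.09  ]), array([0.6535, 0.182 , 0.09  ]), array([0.3674, 0.1315, 0.09  ]), array([0.3261, 0.3611, 0.09  ])]
lid [array([ 0.5977, -0.1844,  0.144 ]), array([ 0.5453, -0.4199,  0.144 ]), array([ 0.3734, -0.3797,  0.144 ])]
0.2412456849416499 12.543561201504083
0.17647285577610897 -13.153258097374998
[ 0.4731 -0.2785 -0.2349] -13.456787025815993 [ 0.4088  0.7788 -1.003  -1.0093  0.6595 -0.4979 -0.1277  0.0426  0.068
  0.644 ]
binfloor [ 0.4731 -0.2785  0.006 ]
```

View pics/fit_top.png

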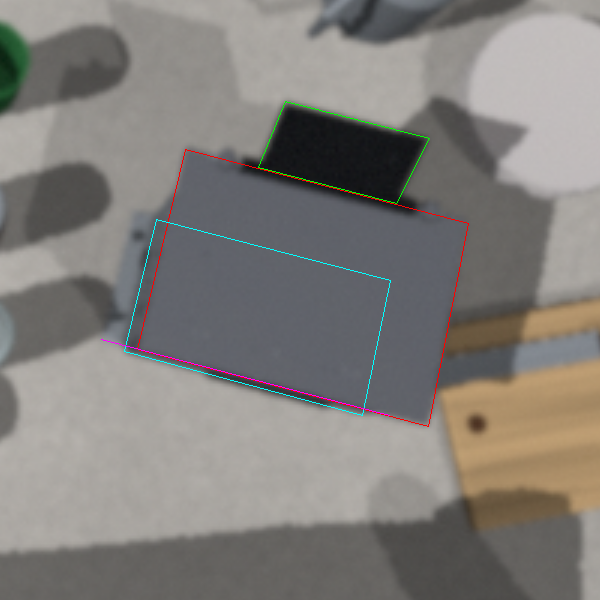

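View pics/fit_side.png

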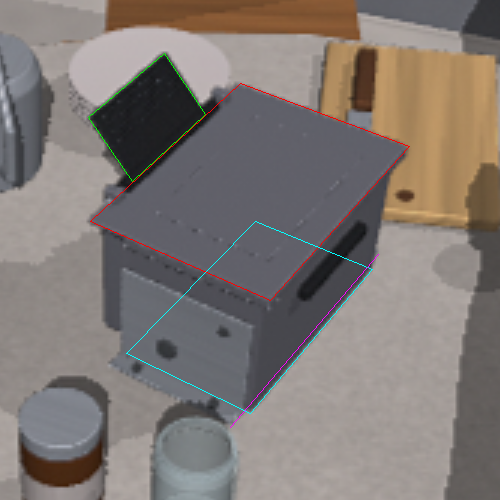

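```bash
cat >> h.py <<'E'
B=np.array([.4731,-.2785]);BY=np.radians(-13.46)
def bl(x,y,z=0):
    c,s=np.cos(BY),np.sin(BY);return np.array([B[0]+c*x-s*y,B[1]+s*x+c*y,z])
def d(p,R=None):   # tool delta cm from current pose to world p
    s=sense();return np.round(np.array(s['ee_rot']).T@(np.array(p)-s['tcp_pos'])*100,2)
def st():
    s=sense();R=np.array(s['ee_rot']);return dict(t=round(s['time_s'],2),tcp=np.round(s['tcp_pos'],4).tolist(),yaw=round(float(np.degrees(np.arctan2(R[1,0],R[0,0]))),2),f=np.round(s['wrist_force'],2).tolist(),g=round(s['gripper_width']*8.7,2),j=np.round(s['joints'],1).tolist())
E
python3 - <<'E'
from h import *
print(st(), bl(.146,0,.3), d(bl(.146,0,.3)))
for uv in [(395,140),(418,122),(390,143),(440,105)]: print(onz('top',uv,.2))
E
```

```text
{'t': 1.55, 'tcp': [0.1774, 0.5993, 0.2226], 'yaw': -16.49, 'f': [-0.46, 0.64, -0.1], 'g': 8.74, 'j': [88.3, 22.0, 0.5, -0.0, -68.4, -14.8]} [ 0.61508977 -0.3124839   0.3       ] [67.86 75.   -7.75]
[ 0.69624919 -0.29532636  0.2       ]
[ 0.74449989 -0.35372723  0.2       ]
[ 0.68820808 -0.28282579  0.2       ]
[ 0.79089624 -0.41055536  0.2       ]
```

Run:
```python
from h import *
s=cv2.imread('pics/side0.png');t=cv2.imread('pics/top0.png')
a=cv2.resize(s[35:185,200:390],None,fx=3,fy=3,interpolation=2);b=cv2.resize(t[60:210,360:500],None,fx=3,fy=3,interpolation=2)
h=np.zeros((450,570+420+0,3),np.uint8);h[:,:570]=a;h[:,570:]=b
cv2.imwrite('pics/can.png',cv2.resize(h,None,fx=.8,fy=.8))
```

```text
(no output)
```

View pics/can.png

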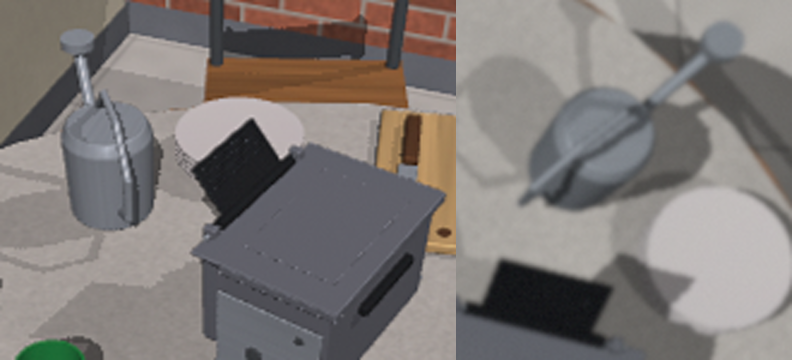

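```bash
python3 -m inch '[{"fingers":0,"delta_pos":[0,0,-5],"spin":0},{"fingers":0,"delta_pos":[3,4,-8],"spin":0},{"fingers":0,"delta_pos":[7,8,-10],"spin":0},{"fingers":0,"delta_pos":[10,11.5,-10],"spin":0},{"fingers":0,"delta_pos":[13.3,15,-10],"spin":0},{"fingers":0,"delta_pos":[16.6,18.7,-10],"spin":0},{"fingers":0,"delta_pos":[20,22,-10],"spin":0},{"fingers":0,"delta_pos":[23.3,25.6,-10],"spin":0},{"fingers":0,"delta_pos":[26.6,29.2,-10],"spin":0},{"fingers":0,"delta_pos":[30,33,-10],"spin":0},{"fingers":0,"delta_pos":[33.3,36.6,-10],"spin":0},{"fingers":0,"delta_pos":[36.6,40.3,-10],"spin":0},{"fingers":0,"delta_pos":[40,44,-10],"spin":0},{"fingers":0,"delta_pos":[43.3,47.6,-10],"spin":0},{"fingers":0,"delta_pos":[46.6,51.3,-10],"spin":-1},{"fingers":0,"delta_pos":[50,55,-10],"spin":-2},{"fingers":0,"delta_pos":[54,60,-10],"spin":-3},{"fingers":0,"delta_pos":[58,65,-10],"spin":-3},{"fingers":0,"delta_pos":[63,70,-10],"spin":-3},{"fingers":0,"delta_pos":[67.8,75,-10],"spin":-3}]'; python3 -c "
from h import *
print(st(),d(bl(.146,0,.21)))"
```

```text
time_s: 3.55
tcp_pos: [0.5823, -0.2502, 0.3227]
ee_rot: [[0.972, -0.234, 0.0], [-0.234, -0.972, -0.0], [0.0, 0.0, -1.0]]
wrist_force: [1.1, 0.5, 1.0]
gripper_width: 0.005
{'t': 3.55, 'tcp': [0.5823, -0.2502, 0.3227], 'yaw': -13.51, 'f': [1.1, 0.52, 0.96], 'g': 0.05, 'j': [-8.6, 20.3, 11.9, 0.0, -81.6, 85.1]} [ 4.64  5.29 11.28]
```

```bash
python3 -m inch '[{"fingers":0,"delta_pos":[2.3,2.6,0],"spin":0},{"fingers":0,"delta_pos":[4.6,5.3,3],"spin":0},{"fingers":0,"delta_pos":[4.6,5.3,7],"spin":0},{"fingers":0,"delta_pos":[4.6,5.3,10.5],"spin":0},{"fingers":0,"delta_pos":[4.6,5.3,10.5],"spin":0},{"fingers":0,"delta_pos":[4.6,5.3,10.5],"spin":0}]'; python3 -c "
from h import *
print(st(),d(bl(.146,0,.2)))
snap('side','s1');snap('wrist','w1')"
```

```text
time_s: 4.15
tcp_pos: [0.6145, -0.3106, 0.2182]
ee_rot: [[0.973, -0.233, -0.0], [-0.233, -0.973, -0.001], [-0.0, 0.001, -1.0]]
wrist_force: [0.5, 0.2, 1.3]
gripper_width: 0.008
{'t': 4.15, 'tcp': [0.6145, -0.3106, 0.2182], 'yaw': -13.46, 'f': [0.47, 0.2, 1.3], 'g': 0.07, 'j': [-13.4, 28.5, 10.1, 0.1, -71.7, 89.9]} [0.1  0.17 1.82]
```

View pics/s1.png

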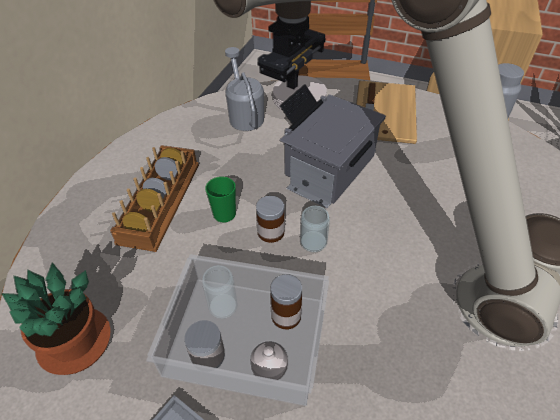

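View pics/w1.png

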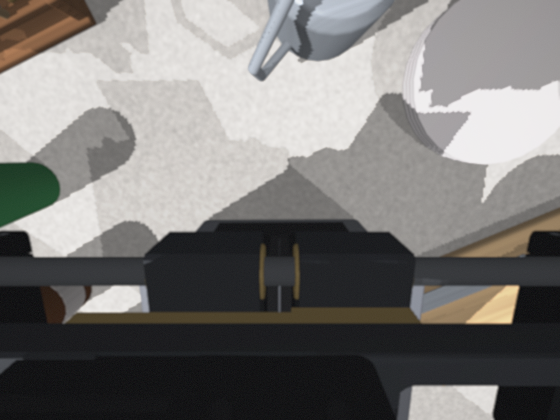

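Run:
```python
from h import *
print(proj('side',sense()['tcp_pos']))
i=cv2.imread('pics/s1.png');cv2.imwrite('pics/s1z.png',cv2.resize(i[0:160,200:400],None,fx=4,fy=3.75,interpolation=2))
```

```text
[291.83858552  85.71936311]
```

View pics/s1z.png

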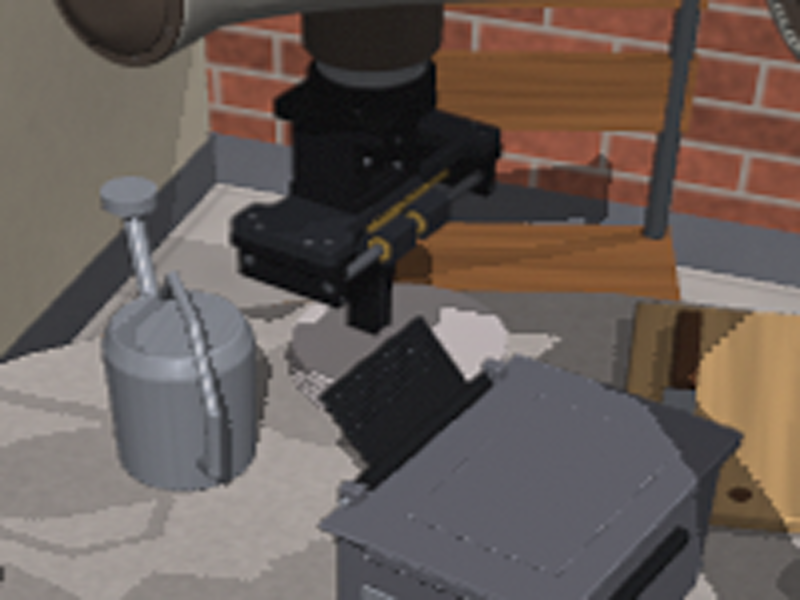

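```bash
python3 -m inch '[{"fingers":0,"delta_pos":[0,0,1],"spin":0},{"fingers":0,"delta_pos":[0,0,2],"spin":0},{"fingers":0,"delta_pos":[0,0,3],"spin":0},{"fingers":0,"delta_pos":[0,0,4],"spin":0},{"fingers":0,"delta_pos":[0,0,5],"spin":0}]'; python3 -m inch '[{"fingers":0,"delta_pos":[0,0,1],"spin":0},{"fingers":0,"delta_pos":[0,0,2],"spin":0},{"fingers":0,"delta_pos":[0,0,3],"spin":0},{"fingers":0,"delta_pos":[0,0,4.2],"spin":0},{"fingers":0,"delta_pos":[0,0,4.2],"spin":0}]';  python3 -c "
from h import *
print(st())
snap('side','s2')"
```

```text
time_s: 4.75
tcp_pos: [0.6191, -0.3115, 0.172]
ee_rot: [[0.973, -0.231, 0.014], [-0.231, -0.973, -0.006], [0.015, 0.002, -1.0]]
wrist_force: [0.7, 0.7, 5.1]
gripper_width: 0.006
time_s: 5.25
tcp_pos: [0.613, -0.31, 0.123]
ee_rot: [[0.972, -0.234, -0.004], [-0.233, -0.972, 0.001], [-0.004, -0.0, -1.0]]
wrist_force: [-0.8, -0.7, -0.1]
gripper_width: 0.006
{'t': 5.25, 'tcp': [0.613, -0.31, 0.123], 'yaw': -13.5, 'f': [-0.77, -0.65, -0.1], 'g': 0.05, 'j': [-13.4, 32.4, 2.8, -0.0, -60.7, 89.9]}
```

View pics/s2.png

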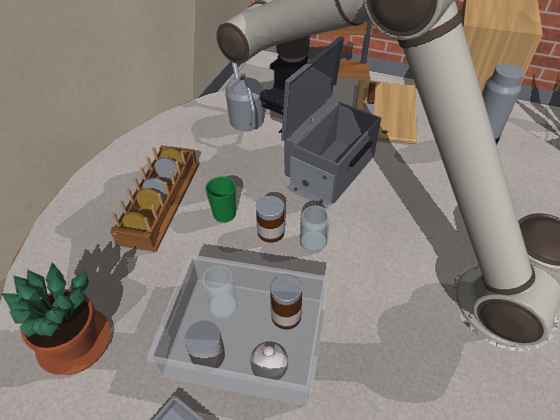

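```bash
python3 -m inch '[{"fingers":0,"delta_pos":[0,0,-3],"spin":0},{"fingers":0,"delta_pos":[0,0,-7],"spin":0},{"fingers":0,"delta_pos":[0,0,-11],"spin":0},{"fingers":0,"delta_pos":[0,0,-15],"spin":0},{"fingers":0,"delta_pos":[0,0,-19],"spin":0},{"fingers":0,"delta_pos":[0,0,-23],"spin":0},{"fingers":0,"delta_pos":[0,0,-26],"spin":0},{"fingers":0,"delta_pos":[0,0,-26],"spin":8},{"fingers":0,"delta_pos":[-2,-2,-26],"spin":16},{"fingers":0,"delta_pos":[-5,-5,-26],"spin":24},{"fingers":0,"delta_pos":[-8,-8,-26],"spin":32},{"fingers":0,"delta_pos":[-11,-11,-26],"spin":40},{"fingers":0,"delta_pos":[-14,-14,-26],"spin":48},{"fingers":0,"delta_pos":[-17,-17,-26],"spin":56},{"fingers":0,"delta_pos":[-20,-20,-26],"spin":64},{"fingers":2,"delta_pos":[-22,-23,-26],"spin":72},{"fingers":4,"delta_pos":[-23.8,-25.4,-26],"spin":80},{"fingers":8.7,"delta_pos":[-23.8,-25.4,-26],"spin":88},{"fingers":8.7,"delta_pos":[-23.8,-25.4,-26],"spin":96},{"fingers":8.7,"delta_pos":[-23.8,-25.4,-26],"spin":104}]'; python3 -c "
from h import *
print(st())"
```

```text
time_s: 7.3
tcp_pos: [0.4414, -0.0074, 0.3856]
ee_rot: [[-0.466, -0.885, -0.0], [-0.885, 0.466, 0.0], [-0.0, 0.0, -1.0]]
wrist_force: [-0.6, 0.4, -0.9]
gripper_width: 0.374
{'t': 7.3, 'tcp': [0.4414, -0.0074, 0.3856], 'yaw': -117.76, 'f': [-0.57, 0.37, -0.86], 'g': 3.25, 'j': [20.2, -0.9, -5.4, -0.0, -85.5, -48.0]}
```

```bash
python3 -m inch '[{"fingers":8.7,"delta_pos":[0,0,0],"spin":8},{"fingers":8.7,"delta_pos":[0,0,1],"spin":16},{"fingers":8.7,"delta_pos":[0,0,4],"spin":24},{"fingers":8.7,"delta_pos":[0,0,7],"spin":32},{"fingers":8.7,"delta_pos":[0,0,10],"spin":40},{"fingers":8.7,"delta_pos":[0,0,13],"spin":48},{"fingers":8.7,"delta_pos":[0,0,16],"spin":56},{"fingers":8.7,"delta_pos":[0,0,18],"spin":64},{"fingers":8.7,"delta_pos":[0,0,20],"spin":72},{"fingers":8.7,"delta_pos":[0,0,20],"spin":75.8},{"fingers":8.7,"delta_pos":[0,0,20],"spin":75.8},{"fingers":8.7,"delta_pos":[0,0,20],"spin":75.8}]'; python3 -c "
from h import *
print(st())
snap('wrist','w2')
print(proj('wrist',(.441,-.007,.102)))
print([(q['conf'],np.array(q['location'])*[560,420]) for q in spot_point('wrist','jar_squat')])"
```

```text
time_s: 8.5
tcp_pos: [0.4422, -0.0077, 0.1859]
ee_rot: [[-0.974, 0.228, 0.001], [0.228, 0.974, 0.0], [-0.001, 0.0, -1.0]]
wrist_force: [0.3, -0.2, 0.1]
gripper_width: 1.001
{'t': 8.5, 'tcp': [0.4422, -0.0077, 0.1859], 'yaw': 166.8, 'f': [0.34, -0.17, 0.12], 'g': 8.71, 'j': [20.2, 6.0, -27.1, 0.0, -56.9, -123.4]}
[278.51850325 211.86981511]
[(0.65, array([275.408, 189.42 ]))]
```

View pics/w2.png

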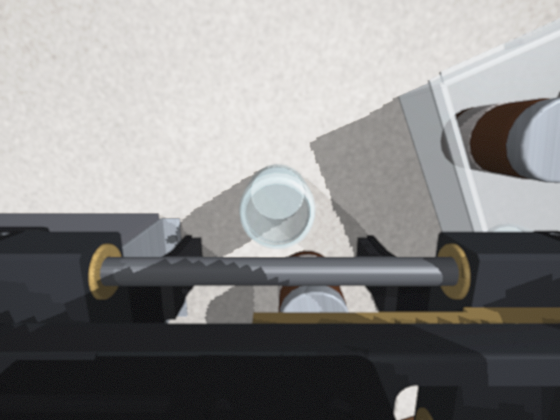

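```bash
python3 -m inch '[{"fingers":8.7,"delta_pos":[0,0,2.5],"spin":0},{"fingers":8.7,"delta_pos":[0,0,5],"spin":0},{"fingers":8.7,"delta_pos":[0,0,7.5],"spin":0},{"fingers":8.7,"delta_pos":[0,0,9.5],"spin":0},{"fingers":8.7,"delta_pos":[0,0,11.5],"spin":0},{"fingers":8.7,"delta_pos":[0,0,11.8],"spin":0},{"fingers":8.7,"delta_pos":[0,0,11.8],"spin":0},{"fingers":6.5,"delta_pos":[0,0,11.8],"spin":0},{"fingers":6,"delta_pos":[0,0,11.8],"spin":0},{"fingers":6,"delta_pos":[0,0,11.8],"spin":0},{"fingers":6,"delta_pos":[0,0,11.8],"spin":0},{"fingers":6,"delta_pos":[0,0,11.8],"spin":0},{"fingers":6,"delta_pos":[0,0,11.8],"spin":0},{"fingers":6,"delta_pos":[0,0,11.8],"spin":0}]'; python3 -c "
from h import *
print(st())"
```

```text
time_s: 10.0
tcp_pos: [0.4426, -0.0077, 0.0683]
ee_rot: [[-0.973, 0.229, 0.001], [0.229, 0.973, 0.0], [-0.001, 0.0, -1.0]]
wrist_force: [0.3, -0.2, 5.9]
gripper_width: 0.77
{'t': 10.0, 'tcp': [0.4426, -0.0077, 0.0683], 'yaw': 166.73, 'f': [0.27, -0.24, 5.89], 'g': 6.7, 'j': [20.2, 15.4, -36.2, 0.0, -38.3, -123.5]}
```

```bash
python3 -m inch '[{"fingers":6,"delta_pos":[0,0,-0.5],"spin":0},{"fingers":6,"delta_pos":[0,0,-1.5],"spin":0},{"fingers":6,"delta_pos":[0,0,-3],"spin":0},{"fingers":6,"delta_pos":[0,0,-5],"spin":0},{"fingers":6,"delta_pos":[0,0,-7],"spin":0},{"fingers":6,"delta_pos":[0,0,-9],"spin":0},{"fingers":6,"delta_pos":[0,0,-11],"spin":0},{"fingers":6,"delta_pos":[0,0,-13],"spin":0},{"fingers":6,"delta_pos":[0,0,-15],"spin":0},{"fingers":6,"delta_pos":[0,0,-17],"spin":0},{"fingers":6,"delta_pos":[0,0,-19],"spin":0},{"fingers":6,"delta_pos":[0,0,-20],"spin":0},{"fingers":6,"delta_pos":[0,0,-20],"spin":0}]'; python3 -c "
from h import *
print(st(),d(bl(-.012,-.051,.268)))
snap('side','s3')"
```

```text
time_s: 11.3
tcp_pos: [0.4424, -0.0075, 0.2689]
ee_rot: [[-0.973, 0.23, 0.003], [0.23, 0.973, 0.001], [-0.003, 0.002, -1.0]]
wrist_force: [0.6, 0.5, -1.6]
gripper_width: 0.775
{'t': 11.3, 'tcp': [0.4424, -0.0075, 0.2689], 'yaw': 166.71, 'f': [0.59, 0.54, -1.62], 'g': 6.74, 'j': [20.2, 1.8, -19.0, -0.0, -69.0, -123.5]} [ -8.   -30.77   0.05]
```

View pics/s3.png

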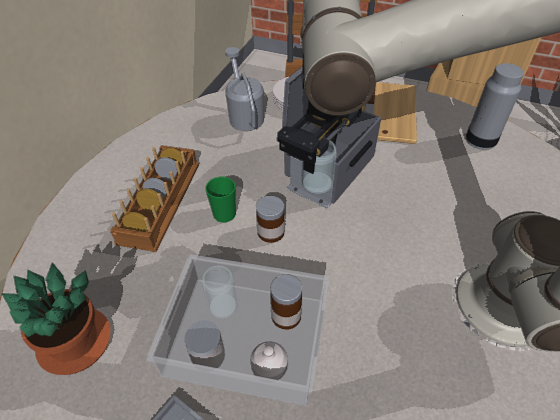

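```bash
python3 -m inch '[{"fingers":6,"delta_pos":[-0.2,-0.8,0],"spin":0},{"fingers":6,"delta_pos":[-0.6,-2.4,0],"spin":0},{"fingers":6,"delta_pos":[-1.2,-4.6,0],"spin":0},{"fingers":6,"delta_pos":[-1.8,-7,0],"spin":0},{"fingers":6,"delta_pos":[-2.4,-9.4,0],"spin":0},{"fingers":6,"delta_pos":[-3,-12,0],"spin":0},{"fingers":6,"delta_pos":[-3.6,-14.4,0],"spin":0},{"fingers":6,"delta_pos":[-4.2,-17,0],"spin":0},{"fingers":6,"delta_pos":[-4.8,-19.4,0],"spin":0},{"fingers":6,"delta_pos":[-5.4,-22,0],"spin":0},{"fingers":6,"delta_pos":[-6,-24.4,0],"spin":0},{"fingers":6,"delta_pos":[-6.8,-27,0],"spin":0},{"fingers":6,"delta_pos":[-7.3,-29,0],"spin":0},{"fingers":6,"delta_pos":[-7.6,-30.3,0],"spin":0},{"fingers":6,"delta_pos":[-7.7,-30.8,0],"spin":0},{"fingers":6,"delta_pos":[-7.7,-30.8,0],"spin":0},{"fingers":6,"delta_pos":[-7.7,-30.8,0],"spin":0}]'; python3 -c "
from h import *
print(st(),d(bl(-.015,-.051,.077)))
snap('side','s4');snap('top','t4');snap('wrist','w4')"
```

```text
time_s: 13.05
tcp_pos: [0.446, -0.3246, 0.2674]
ee_rot: [[-0.973, 0.23, -0.0], [0.23, 0.973, 0.0], [0.0, 0.0, -1.0]]
wrist_force: [0.0, 0.3, -0.6]
gripper_width: 0.772
{'t': 13.05, 'tcp': [0.446, -0.3246, 0.2674], 'yaw': 166.73, 'f': [0.03, 0.29, -0.61], 'g': 6.72, 'j': [-19.2, 13.2, -5.7, -0.0, -71.1, -84.0]} [-8.000e-02  1.000e-02  1.904e+01]
```

View pics/s4.png

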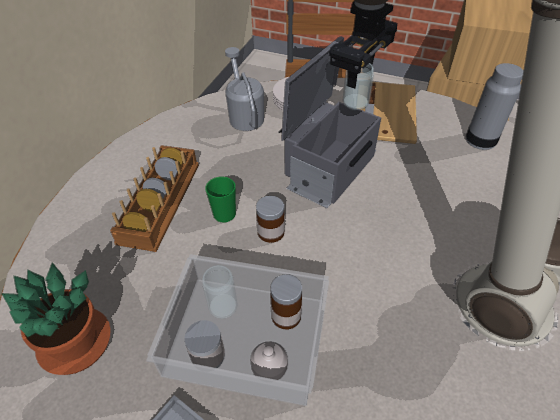

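View pics/t4.png

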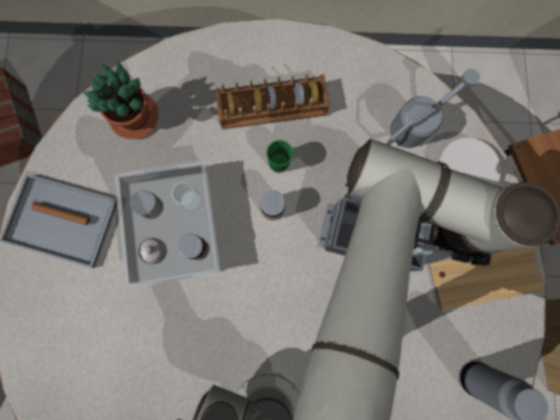

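View pics/w4.png

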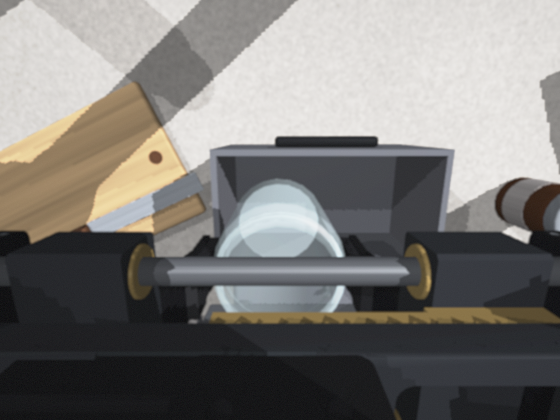

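Run:
```python
from h import *
for z in [.3,.35,.4,.45,.5,.55]: print(z,proj('side',(.6145,-.3106,z)), proj('side',(.442,-.0075,z)),proj('top',(.446,-.3246,z)))
```

```text
0.3 [292.57806213  57.57428005] [320.64389936 148.51350226] [427.25369444 238.29471031]
0.35 [292.81051445  38.12318308] [322.18686871 127.79985903] [437.3857075  235.88893456]
0.4 [293.05978663  17.26463708] [323.87334193 105.15974337] [448.912785   233.15191049]
0.45 [293.32777278  -5.15985318] [325.72431526  80.31129052] [462.14435649 230.01016624]
0.5 [293.61666251 -29.33350897] [327.76509094  52.91482979] [477.48866729 226.36676678]
0.55 [293.92900089 -55.46929501] [330.0264407   22.55726495] [495.49564677 222.09113524]
```

```bash
python3 - <<'E'
from h import *
def loc(p):
    c,s=np.cos(BY),np.sin(BY);e=p[:2]-B;return np.round([c*e[0]+s*e[1],-s*e[0]+c*e[1]],3)
for z in (.45,.5,.55):
  for uv in [(372,142),(352,190),(362,168),(505,182),(500,243),(525,212),(415,220),(425,160)]:
    print(z,uv,loc(onz('top',uv,z)))
E
python3 - <<'E'
import cv2
i=cv2.imread('pics/t4.png');cv2.imwrite('pics/t4z.png',cv2.resize(i[110:300,310:560],None,fx=3.2,fy=3.1,interpolation=2))
E
```

```text
0.45 (372, 142) [0.098 0.133]
0.45 (352, 190) [0.004 0.147]
0.45 (362, 168) [0.047 0.139]
0.45 (505, 182) [ 0.087 -0.109]
0.45 (500, 243) [-0.021 -0.118]
0.45 (525, 212) [ 0.044 -0.151]
0.45 (415, 220) [-0.02   0.031]
0.45 (425, 160) [0.09  0.035]
0.5 (372, 142) [0.077 0.141]
0.5 (352, 190) [-0.01   0.155]
0.5 (362, 168) [0.03  0.148]
0.5 (505, 182) [ 0.067 -0.082]
0.5 (500, 243) [-0.033 -0.09 ]
0.5 (525, 212) [ 0.027 -0.121]
0.5 (415, 220) [-0.031  0.047]
0.5 (425, 160) [0.07  0.051]
0.55 (372, 142) [0.057 0.15 ]
0.55 (352, 190) [-0.023  0.163]
0.55 (362, 168) [0.013 0.156]
0.55 (505, 182) [ 0.048 -0.055]
0.55 (500, 243) [-0.044 -0.063]
0.55 (525, 212) [ 0.01  -0.091]
0.55 (415, 220) [-0.043  0.064]
0.55 (425, 160) [0.05  0.067]
```

View pics/t4z.png

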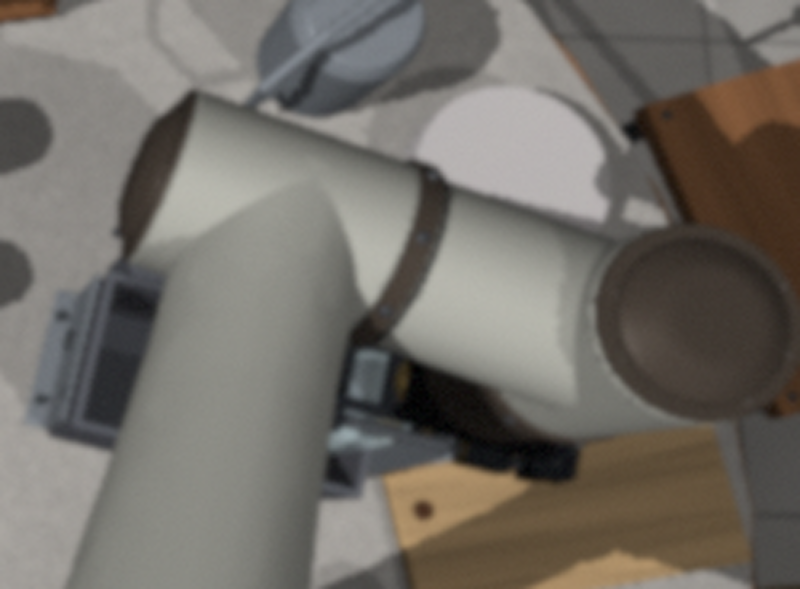

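```bash
python3 -m inch '[{"fingers":6,"delta_pos":[-0.1,0,1],"spin":0},{"fingers":6,"delta_pos":[-0.1,0,3],"spin":0},{"fingers":6,"delta_pos":[-0.1,0,5],"spin":0},{"fingers":6,"delta_pos":[-0.1,0,7],"spin":0},{"fingers":6,"delta_pos":[-0.1,0,9],"spin":0},{"fingers":6,"delta_pos":[-0.1,0,11],"spin":0},{"fingers":6,"delta_pos":[-0.1,0,13],"spin":0},{"fingers":6,"delta_pos":[-0.1,0,15],"spin":0},{"fingers":6,"delta_pos":[-0.1,0,16.5],"spin":0},{"fingers":6,"delta_pos":[-0.1,0,17.5],"spin":0},{"fingers":6,"delta_pos":[-0.1,0,18],"spin":0},{"fingers":6,"delta_pos":[-0.1,0,18.2],"spin":0},{"fingers":6,"delta_pos":[-0.1,0,18.2],"spin":0}]'; python3 -c "
from h import *
print(st());snap('side','s5')"
```

```text
time_s: 14.5
tcp_pos: [0.4474, -0.3255, 0.0858]
ee_rot: [[-0.973, 0.23, 0.001], [0.23, 0.973, -0.0], [-0.001, -0.0, -1.0]]
wrist_force: [-0.1, -0.1, -1.4]
gripper_width: 0.771
{'t': 14.5, 'tcp': [0.4474, -0.3255, 0.0858], 'yaw': 166.73, 'f': [-0.13, -0.11, -1.41], 'g': 6.71, 'j': [-19.2, 23.1, -20.0, 0.0, -46.9, -84.0]}
```

View pics/s5.png

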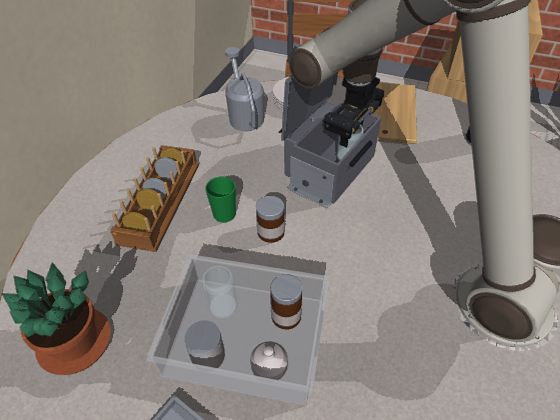

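Going down the last centimetre gently, watching force, then releasing.

```bash
python3 -m inch '[{"fingers":6,"delta_pos":[0,0,0.5],"spin":0},{"fingers":6,"delta_pos":[0,0,0.8],"spin":0},{"fingers":6,"delta_pos":[0,0,1],"spin":0},{"fingers":6,"delta_pos":[0,0,1],"spin":0}]'
```

```text
time_s: 14.95
tcp_pos: [0.4469, -0.3253, 0.0752]
ee_rot: [[-0.973, 0.23, -0.001], [0.23, 0.973, 0.0], [0.001, 0.0, -1.0]]
wrist_force: [0.6, 0.1, -1.7]
gripper_width: 0.772
```

```bash
python3 -m inch '[{"fingers":6,"delta_pos":[0,0,0.1],"spin":0},{"fingers":6,"delta_pos":[0,0,0.15],"spin":0},{"fingers":6,"delta_pos":[0,0,0.15],"spin":0}]'
```

```text
time_s: 15.25
tcp_pos: [0.4473, -0.3255, 0.0744]
ee_rot: [[-0.973, 0.23, 0.0], [0.23, 0.973, -0.0], [-0.001, -0.0, -1.0]]
wrist_force: [-0.9, -0.3, -0.4]
gripper_width: 0.773
```

```bash
python3 -m inch '[{"fingers":7.1,"delta_pos":[0,0,0],"spin":0},{"fingers":7.7,"delta_pos":[0,0,0],"spin":0},{"fingers":7.7,"delta_pos":[0,0,0],"spin":0},{"fingers":7.7,"delta_pos":[0,0,0],"spin":0},{"fingers":7.7,"delta_pos":[0,0,-0.5],"spin":0},{"fingers":7.7,"delta_pos":[0,0,-2],"spin":0},{"fingers":7.7,"delta_pos":[0,0,-4],"spin":0},{"fingers":7.7,"delta_pos":[0,0,-7],"spin":0},{"fingers":7.7,"delta_pos":[0,0,-10],"spin":0},{"fingers":8.7,"delta_pos":[0,0,-14],"spin":0},{"fingers":8.7,"delta_pos":[0,0,-18],"spin":0},{"fingers":8.7,"delta_pos":[0,0,-19.5],"spin":0}]'; python3 -c "
from h import *
print(st());snap('wrist','w6');print(proj('wrist',bl(-.015,-.051,.108)))"
```

```text
time_s: 16.45
tcp_pos: [0.4485, -0.3264, 0.2745]
ee_rot: [[-0.973, 0.229, 0.008], [0.229, 0.973, -0.004], [-0.008, -0.003, -1.0]]
wrist_force: [1.2, -0.2, -0.4]
gripper_width: 0.986
{'t': 16.45, 'tcp': [0.4485, -0.3264, 0.2745], 'yaw': 166.74, 'f': [1.18, -0.2, -0.38], 'g': 8.58, 'j': [-19.3, 13.0, -5.0, 0.1, -71.5, -84.0]}
[280.18506865 189.90725164]
```

View pics/w6.png

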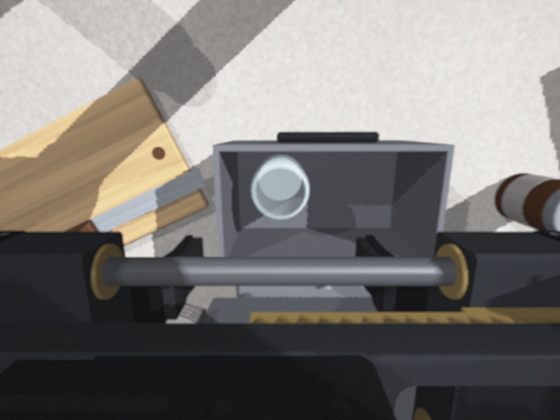

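```bash
python3 -m inch '[{"fingers":8.7,"delta_pos":[0,1,-1],"spin":1},{"fingers":8.7,"delta_pos":[0,4,-2],"spin":3},{"fingers":8.7,"delta_pos":[0.2,8,-3],"spin":5},{"fingers":8.7,"delta_pos":[0.3,12,-3],"spin":7},{"fingers":8.7,"delta_pos":[0.4,16,-3],"spin":9},{"fingers":8.7,"delta_pos":[0.5,20,-3],"spin":11},{"fingers":8.7,"delta_pos":[0.6,24,-3],"spin":13},{"fingers":8.7,"delta_pos":[0.7,28,-3],"spin":15},{"fingers":8.7,"delta_pos":[0.8,32,-3],"spin":17},{"fingers":8.7,"delta_pos":[0.9,36,-3],"spin":19},{"fingers":8.7,"delta_pos":[1,40,-3],"spin":21},{"fingers":8.7,"delta_pos":[1.1,44,-3],"spin":21.7},{"fingers":8.7,"delta_pos":[1.2,48,-3],"spin":21.7},{"fingers":8.7,"delta_pos":[1.3,52,-1],"spin":21.7},{"fingers":8.7,"delta_pos":[1.3,55,2],"spin":21.7},{"fingers":8.7,"delta_pos":[1.3,57.3,5],"spin":21.7},{"fingers":8.7,"delta_pos":[1.3,57.3,6.5],"spin":21.7},{"fingers":8.7,"delta_pos":[1.3,57.3,6.5],"spin":21.7},{"fingers":8.7,"delta_pos":[1.3,57.3,6.5],"spin":21.7}]'; python3 -c "
from h import *
print(st());snap('wrist','w7');print(proj('wrist',(.567,.2345,.122)),proj('wrist',(.567,.2345,.008)));print(d((.567,.2345,.083)))
print([(q['conf'],np.array(q['location'])*[560,420]) for q in spot_point('wrist','jar_tall')])"
```

```text
time_s: 18.4
tcp_pos: [0.5663, 0.235, 0.2041]
ee_rot: [[-0.819, 0.573, -0.0], [0.573, 0.819, -0.001], [-0.0, -0.001, -1.0]]
wrist_force: [0.0, 0.2, 0.8]
gripper_width: 0.996
{'t': 18.4, 'tcp': [0.5663, 0.235, 0.2041], 'yaw': 145.02, 'f': [0.04, 0.24, 0.84], 'g': 8.66, 'j': [37.7, 21.6, -2.9, 0.0, -65.5, -162.7]}
[277.36823126 214.78471188] [277.75562106 189.49828518]
[-0.05 -0.05 12.21]
[(0.67, array([276.696, 190.218]))]
```

View pics/w7.png

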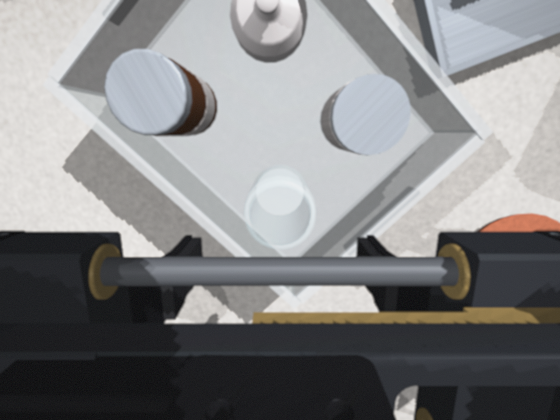

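Run:
```python
from h import *
s=sense();R=np.array(s['ee_rot']);t=np.array(s['tcp_pos'])+R@[.002,.002,0]
im=cv2.imread('pics/w7.png')
def pl(P,col): cv2.polylines(im,[np.array([proj('wrist',p) for p in P]).astype(int).reshape(-1,1,2)],True,col,1)
for sg in(-1,1):
    pl([[*(t+R@[a,sg*b,0])[:2],.083] for a,b in((-.0095,.0435),(.0095,.0435),(.0095,.0585),(-.0095,.0585))],(0,0,255))
th=np.linspace(0,6.28,40)
j=(t[0],t[1])
for r,z in((.0285,.122),(.032,.104)): pl([(j[0]+r*np.cos(a),j[1]+r*np.sin(a),z) for a in th],(0,255,0) if r<.03 else (255,0,0))
cv2.imwrite('pics/w7o.png',cv2.resize(im[100:320,100:480],None,fx=2.1,fy=2.1,interpolation=2))
```

```text
(no output)
```

View pics/w7o.png

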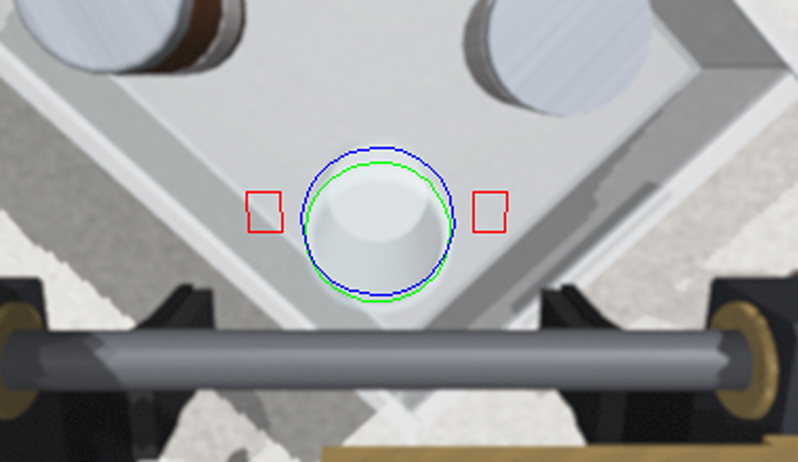

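```bash
python3 -m inch '[{"fingers":8.7,"delta_pos":[0.2,0.2,1],"spin":3},{"fingers":8.7,"delta_pos":[0.2,0.2,3],"spin":5},{"fingers":8.7,"delta_pos":[0.2,0.2,5],"spin":5},{"fingers":8.7,"delta_pos":[0.2,0.2,7],"spin":5},{"fingers":8.7,"delta_pos":[0.2,0.2,9],"spin":5},{"fingers":8.7,"delta_pos":[0.2,0.2,11],"spin":5},{"fingers":8.7,"delta_pos":[0.2,0.2,12],"spin":5},{"fingers":8.7,"delta_pos":[0.2,0.2,12],"spin":5},{"fingers":6.5,"delta_pos":[0.2,0.2,12],"spin":5},{"fingers":5.5,"delta_pos":[0.2,0.2,12],"spin":5},{"fingers":5.5,"delta_pos":[0.2,0.2,12],"spin":5},{"fingers":5.5,"delta_pos":[0.2,0.2,12],"spin":5},{"fingers":5.5,"delta_pos":[0.2,0.2,12],"spin":5},{"fingers":5.5,"delta_pos":[0.2,0.2,12],"spin":5},{"fingers":5.5,"delta_pos":[0.2,0.2,12],"spin":5}]'
```

```text
time_s: 20.0
tcp_pos: [0.5659, 0.238, 0.0848]
ee_rot: [[-0.766, 0.642, 0.001], [0.642, 0.766, -0.0], [-0.001, 0.0, -1.0]]
wrist_force: [-2.3, -1.5, 5.3]
gripper_width: 0.73
```

```bash
python3 -m inch '[{"fingers":5.5,"delta_pos":[0,0,-0.5],"spin":0},{"fingers":5.5,"delta_pos":[0,0,-1.5],"spin":0},{"fingers":5.5,"delta_pos":[0,0,-3],"spin":0},{"fingers":5.5,"delta_pos":[0,0,-5],"spin":0},{"fingers":5.5,"delta_pos":[0,0,-7],"spin":0},{"fingers":5.5,"delta_pos":[0,0,-9],"spin":0},{"fingers":5.5,"delta_pos":[0,0,-11],"spin":0},{"fingers":5.5,"delta_pos":[0,0,-13],"spin":0},{"fingers":5.5,"delta_pos":[0,0,-15],"spin":0},{"fingers":5.5,"delta_pos":[0,0,-17],"spin":0},{"fingers":5.5,"delta_pos":[0,0,-19],"spin":0},{"fingers":5.5,"delta_pos":[0,0,-20],"spin":0},{"fingers":5.5,"delta_pos":[0,0,-20],"spin":0}]'; python3 -c "
from h import *
print(st(),d(bl(-.015,.051,.285)))
snap('side','s8')"
```

```text
time_s: 21.3
tcp_pos: [0.5662, 0.2385, 0.2856]
ee_rot: [[-0.766, 0.643, 0.003], [0.643, 0.766, 0.002], [-0.001, 0.003, -1.0]]
wrist_force: [0.3, 1.3, -1.9]
gripper_width: 0.733
{'t': 21.3, 'tcp': [0.5662, 0.2385, 0.2856], 'yaw': 140.02, 'f': [0.28, 1.26, -1.88], 'g': 6.38, 'j': [37.9, 18.9, 4.8, 0.0, -75.7, -167.9]} [-22.47 -41.7   -0.06]
```

View pics/s8.png

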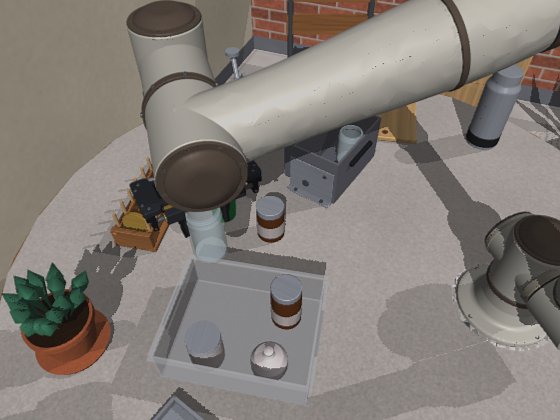

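```bash
python3 -m inch '[{"fingers":5.5,"delta_pos":[-0.4,-0.7,0],"spin":-0.5},{"fingers":5.5,"delta_pos":[-1.2,-2.2,0],"spin":-1.5},{"fingers":5.5,"delta_pos":[-2.4,-4.4,0],"spin":-3},{"fingers":5.5,"delta_pos":[-3.7,-6.8,0],"spin":-5},{"fingers":5.5,"delta_pos":[-5,-9.3,0],"spin":-7},{"fingers":5.5,"delta_pos":[-6.3,-11.7,0],"spin":-9},{"fingers":5.5,"delta_pos":[-7.6,-14.1,0],"spin":-11},{"fingers":5.5,"delta_pos":[-9,-16.7,0],"spin":-13},{"fingers":5.5,"delta_pos":[-10.3,-19.1,0],"spin":-15},{"fingers":5.5,"delta_pos":[-11.6,-21.5,0],"spin":-17},{"fingers":5.5,"delta_pos":[-13,-24.1,0],"spin":-19},{"fingers":5.5,"delta_pos":[-14.3,-26.5,0],"spin":-21},{"fingers":5.5,"delta_pos":[-15.6,-29,0],"spin":-23},{"fingers":5.5,"delta_pos":[-17,-31.5,0],"spin":-25},{"fingers":5.5,"delta_pos":[-18.3,-34,0],"spin":-26.5},{"fingers":5.5,"delta_pos":[-19.6,-36.4,0],"spin":-26.5},{"fingers":5.5,"delta_pos":[-20.9,-38.8,0],"spin":-26.5},{"fingers":5.5,"delta_pos":[-21.9,-40.6,0],"spin":-26.5},{"fingers":5.5,"delta_pos":[-22.5,-41.7,0],"spin":-26.5},{"fingers":5.5,"delta_pos":[-22.5,-41.7,0],"spin":-26.5}]'; python3 -c "
from h import *
snap('wrist','w9')
print(st(),d(bl(-.015,.051,.088)))"
```

```text
time_s: 23.35
tcp_pos: [0.4691, -0.2272, 0.2831]
ee_rot: [[-0.972, 0.235, -0.002], [0.235, 0.972, 0.0], [0.002, -0.0, -1.0]]
wrist_force: [-1.2, 0.5, -2.6]
gripper_width: 0.733
{'t': 23.4, 'tcp': [0.4694, -0.2264, 0.2832], 'yaw': 166.44, 'f': [0.75, 0.49, -1.34], 'g': 6.36, 'j': [-7.9, 9.6, -8.0, -0.0, -72.5, -95.7]} [-0.1   0.12 19.52]
```

View pics/w9.png

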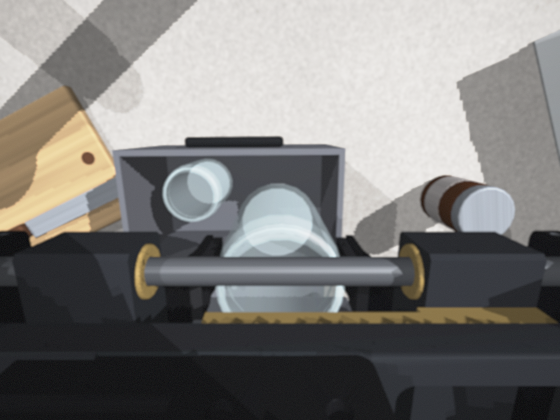

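```bash
python3 -m inch '[{"fingers":5.5,"delta_pos":[-0.1,0.1,1],"spin":0},{"fingers":5.5,"delta_pos":[-0.1,0.1,3],"spin":0},{"fingers":5.5,"delta_pos":[-0.1,0.1,5],"spin":0},{"fingers":5.5,"delta_pos":[-0.1,0.1,7],"spin":0},{"fingers":5.5,"delta_pos":[-0.1,0.1,9],"spin":0},{"fingers":5.5,"delta_pos":[-0.1,0.1,11],"spin":0},{"fingers":5.5,"delta_pos":[-0.1,0.1,13],"spin":0},{"fingers":5.5,"delta_pos":[-0.1,0.1,15],"spin":0},{"fingers":5.5,"delta_pos":[-0.1,0.1,17],"spin":0},{"fingers":5.5,"delta_pos":[-0.1,0.1,18.2],"spin":0},{"fingers":5.5,"delta_pos":[-0.1,0.1,18.9],"spin":0},{"fingers":5.5,"delta_pos":[-0.1,0.1,19.3],"spin":0},{"fingers":5.5,"delta_pos":[-0.1,0.1,19.5],"spin":0},{"fingers":5.5,"delta_pos":[-0.1,0.1,19.5],"spin":0}]'
```

```text
time_s: 24.8
tcp_pos: [0.4717, -0.2253, 0.0894]
ee_rot: [[-0.972, 0.233, 0.001], [0.233, 0.972, -0.0], [-0.001, 0.0, -1.0]]
wrist_force: [-0.5, 0.4, -1.7]
gripper_width: 0.731
```

```bash
python3 -m inch '[{"fingers":5.5,"delta_pos":[0,0,0.1],"spin":0},{"fingers":5.5,"delta_pos":[0,0,0.2],"spin":0},{"fingers":5.5,"delta_pos":[0,0,0.25],"spin":0},{"fingers":5.5,"delta_pos":[0,0,0.25],"spin":0}]'
```

```text
time_s: 25.2
tcp_pos: [0.4715, -0.2254, 0.0869]
ee_rot: [[-0.972, 0.233, 0.001], [0.233, 0.972, -0.0], [-0.001, -0.0, -1.0]]
wrist_force: [0.1, 0.5, -0.8]
gripper_width: 0.73
```

```bash
python3 -m inch '[{"fingers":5.5,"delta_pos":[0,0,0.05],"spin":0},{"fingers":6.7,"delta_pos":[0,0,0.05],"spin":0},{"fingers":7.3,"delta_pos":[0,0,0.05],"spin":0},{"fingers":7.3,"delta_pos":[0,0,0.05],"spin":0},{"fingers":7.3,"delta_pos":[0,0,0.05],"spin":0},{"fingers":7.3,"delta_pos":[0,0,-0.5],"spin":0},{"fingers":7.3,"delta_pos":[0,0,-2],"spin":0},{"fingers":7.3,"delta_pos":[0,0,-4],"spin":0},{"fingers":7.3,"delta_pos":[0,0,-7],"spin":0},{"fingers":7.3,"delta_pos":[0,0,-10],"spin":0},{"fingers":7.3,"delta_pos":[0,0,-14],"spin":0},{"fingers":5,"delta_pos":[0,0,-18],"spin":0},{"fingers":3,"delta_pos":[0,0,-18.5],"spin":0}]'; python3 -c "
from h import *
print(st());snap('wrist','w10');snap('side','s10');print(proj('wrist',bl(-.015,-.051,.108)),proj('wrist',bl(-.015,.051,.124)))"
```

```text
time_s: 26.5
tcp_pos: [0.4738, -0.2263, 0.2779]
ee_rot: [[-0.973, 0.232, 0.011], [0.232, 0.973, -0.004], [-0.012, -0.001, -1.0]]
wrist_force: [-0.1, -0.0, 0.7]
gripper_width: 0.732
{'t': 26.5, 'tcp': [0.4738, -0.2263, 0.2779], 'yaw': 166.56, 'f': [-0.13, -0.05, 0.68], 'g': 6.37, 'j': [-7.7, 9.8, -8.6, 0.1, -70.9, -95.7]}
[184.02519065 192.52123448] [277.84324979 195.44492571]
```

View pics/w10.png

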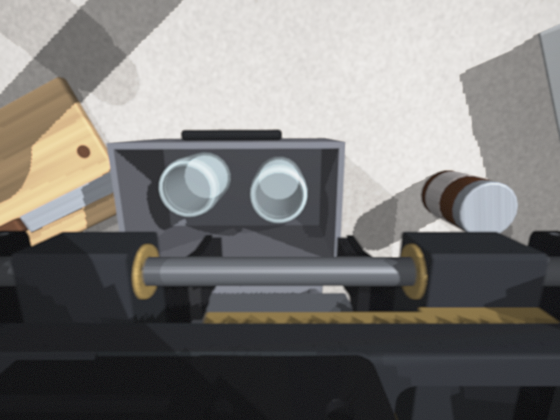

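View pics/s10.png

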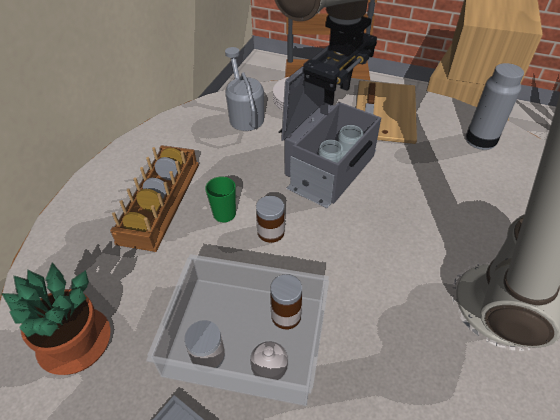

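```bash
python3 -m inch '[{"fingers":0,"delta_pos":[0,0,-3],"spin":0},{"fingers":0,"delta_pos":[0,0,-7],"spin":0},{"fingers":0,"delta_pos":[0,0,-10],"spin":0},{"fingers":0,"delta_pos":[0,0,-12],"spin":0},{"fingers":0,"delta_pos":[-1,-0.5,-12.5],"spin":0},{"fingers":0,"delta_pos":[-4,-1.5,-12.5],"spin":0},{"fingers":0,"delta_pos":[-7.5,-2.5,-12.5],"spin":0},{"fingers":0,"delta_pos":[-11,-3.5,-12.5],"spin":0},{"fingers":0,"delta_pos":[-14,-4.5,-12.5],"spin":0},{"fingers":0,"delta_pos":[-16.5,-5.1,-12.5],"spin":0},{"fingers":0,"delta_pos":[-16.5,-5.1,-12.5],"spin":0},{"fingers":0,"delta_pos":[-16.5,-5.1,-12.5],"spin":0}]'; python3 -c "
from h import *
print(st(),d(bl(.15,0,.26)))
snap('side','s11')"
```

```text
time_s: 27.8
tcp_pos: [0.6199, -0.3134, 0.3934]
ee_rot: [[-0.972, 0.233, -0.005], [0.233, 0.972, 0.002], [0.005, 0.001, -1.0]]
wrist_force: [0.2, -0.4, 0.2]
gripper_width: 0.005
{'t': 27.8, 'tcp': [0.6199, -0.3134, 0.3934], 'yaw': 166.5, 'f': [0.18, -0.44, 0.24], 'g': 0.04, 'j': [-13.5, 27.1, 32.1, -0.0, -95.3, -90.0]} [ 0.02 -0.03 13.34]
```

View pics/s11.png

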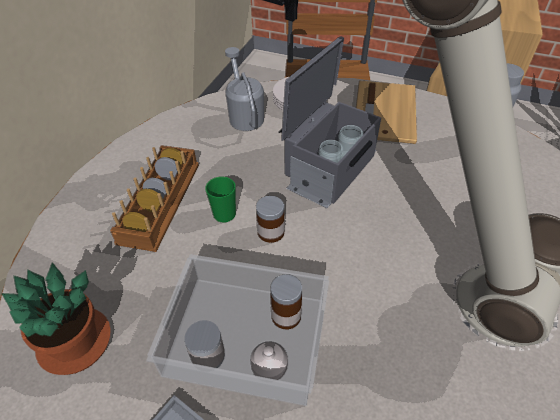

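```bash
python3 -m inch '[{"fingers":0,"delta_pos":[0,0,4],"spin":0},{"fingers":0,"delta_pos":[0,0,8],"spin":0},{"fingers":0,"delta_pos":[0,0,11],"spin":0},{"fingers":0,"delta_pos":[0,0,12.5],"spin":0},{"fingers":0,"delta_pos":[1,0,12.5],"spin":0},{"fingers":0,"delta_pos":[2.5,0,12.5],"spin":0},{"fingers":0,"delta_pos":[4,0,12.5],"spin":0},{"fingers":0,"delta_pos":[5.5,0,12.5],"spin":0},{"fingers":0,"delta_pos":[7,0,12.5],"spin":0},{"fingers":0,"delta_pos":[8.5,0,12.5],"spin":0},{"fingers":0,"delta_pos":[10,0,12.5],"spin":0}]'; python3 -c "
from h import *
print(st());snap('side','s12')"
```

```text
time_s: 28.95
tcp_pos: [0.5219, -0.2898, 0.2742]
ee_rot: [[-0.973, 0.233, 0.005], [0.233, 0.973, -0.002], [-0.005, -0.001, -1.0]]
wrist_force: [0.6, 0.6, 0.1]
gripper_width: 0.008
{'t': 28.95, 'tcp': [0.5219, -0.2898, 0.2742], 'yaw': 166.54, 'f': [0.63, 0.57, 0.09], 'g': 0.07, 'j': [-13.5, 17.4, 1.0, 0.0, -73.3, -90.0]}
```

View pics/s12.png

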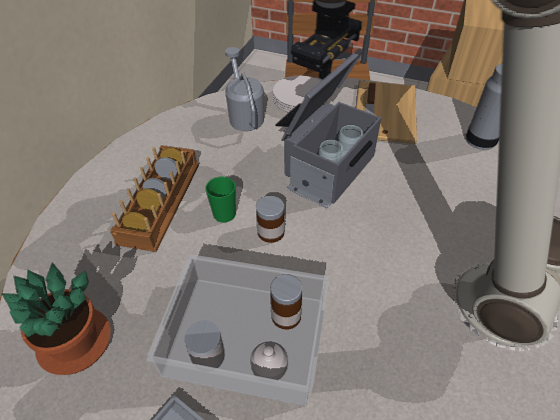

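Lid is tipping forward (about 1.0–1.1 rad). I continue forward and down, following it.

```bash
python3 -m inch '[{"fingers":0,"delta_pos":[1.5,0,0],"spin":0},{"fingers":0,"delta_pos":[3,0,0.3],"spin":0},{"fingers":0,"delta_pos":[4.5,0,1],"spin":0},{"fingers":0,"delta_pos":[6,0,2],"spin":0},{"fingers":0,"delta_pos":[7,0,3.5],"spin":0},{"fingers":0,"delta_pos":[7.5,0,5],"spin":0},{"fingers":0,"delta_pos":[8,0,6.5],"spin":0},{"fingers":0,"delta_pos":[8,0,8],"spin":0},{"fingers":0,"delta_pos":[8,0,9.5],"spin":0},{"fingers":0,"delta_pos":[8,0,10.5],"spin":0}]'; python3 -c "
from h import *
print(st());snap('side','s13')"
```

```text
time_s: 30.0
tcp_pos: [0.4446, -0.2713, 0.1672]
ee_rot: [[-0.972, 0.233, 0.002], [0.233, 0.972, -0.001], [-0.002, -0.0, -1.0]]
wrist_force: [-1.0, -0.2, -1.0]
gripper_width: 0.001
{'t': 30.0, 'tcp': [0.4446, -0.2713, 0.1672], 'yaw': 166.53, 'f': [-0.99, -0.19, -0.97], 'g': 0.01, 'j': [-13.5, 14.7, -18.8, 0.0, -56.3, -90.0]}
```

View pics/s13.png

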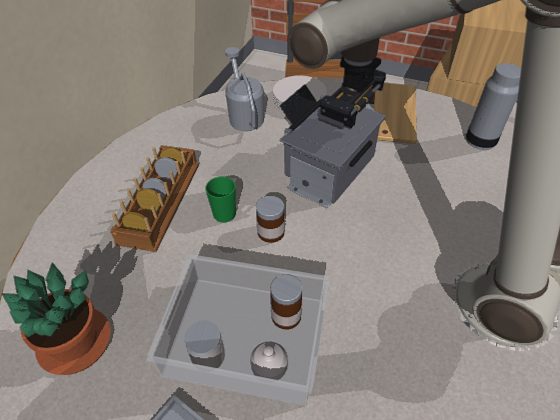

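```bash
python3 -m inch '[{"fingers":0,"delta_pos":[0,0,-3],"spin":0},{"fingers":0,"delta_pos":[0,0,-7],"spin":0},{"fingers":0,"delta_pos":[0,1,-11],"spin":0},{"fingers":0,"delta_pos":[1,5,-14],"spin":0},{"fingers":0,"delta_pos":[1,9,-16],"spin":0},{"fingers":0,"delta_pos":[1,13,-16],"spin":0},{"fingers":0,"delta_pos":[1,17,-16],"spin":0},{"fingers":0,"delta_pos":[1,21,-16],"spin":0},{"fingers":0,"delta_pos":[1,25,-16],"spin":0},{"fingers":0,"delta_pos":[1,29,-16],"spin":0},{"fingers":0,"delta_pos":[1,33,-16],"spin":0},{"fingers":0,"delta_pos":[1,37,-16],"spin":0},{"fingers":0,"delta_pos":[1,41,-16],"spin":0},{"fingers":0,"delta_pos":[1,45,-16],"spin":0},{"fingers":0,"delta_pos":[1,45,-16],"spin":0},{"fingers":0,"delta_pos":[1,45,-16],"spin":0}]'
python3 - <<'E'
from h import *
print(st());snap('top','t14');snap('side','s14')
fp=-.075
for c,n in(('top','t14'),('side','s14')):
  big=cv2.resize(cv2.imread(f'pics/{n}.png'),None,fx=3,fy=3,interpolation=2)
  q=np.array([proj(c,bl(*L)) for L in [(fp,-.123,.144),(fp,.123,.144),(.1,.123,.144),(.1,-.123,.144)]])*3+1
  cv2.polylines(big,[q.astype(int).reshape(-1,1,2)],True,(0,0,255),1)
  cv2.imwrite(f'pics/{n}o.png',big[400:1000,850:1450] if c=='top' else big[200:700,750:1250])
E
```

```text
time_s: 31.65
tcp_pos: [0.54, 0.1692, 0.3272]
ee_rot: [[-0.973, 0.232, 0.001], [0.232, 0.973, -0.0], [-0.001, 0.0, -1.0]]
wrist_force: [-0.1, -0.8, 0.3]
gripper_width: 0.004
{'t': 31.65, 'tcp': [0.54, 0.1692, 0.3272], 'yaw': 166.61, 'f': [-0.12, -0.82, 0.27], 'g': 0.03, 'j': [33.8, 13.1, 2.5, 0.0, -79.4, -137.2]}
```

View pics/s14o.png

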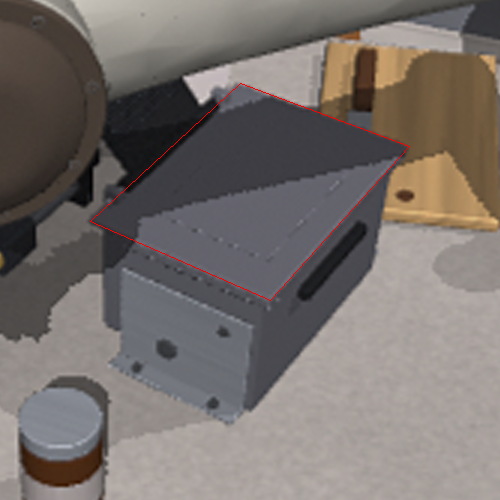

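View pics/t14.png

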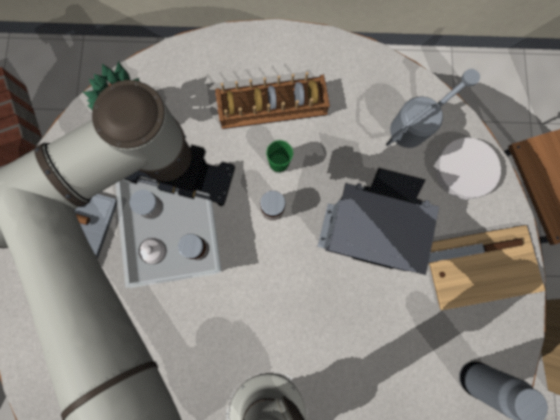

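View pics/s14.png

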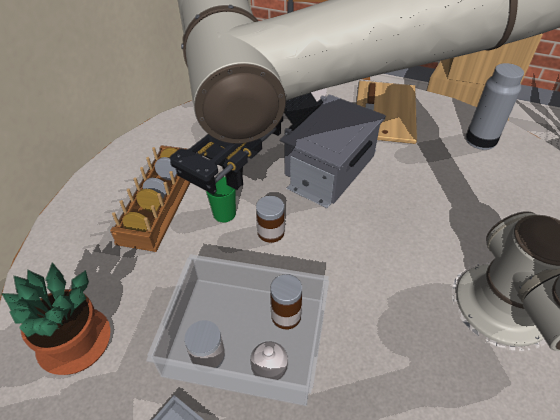

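The lid lies exactly on the outline predicted for shut. The robot is clear of everything and the bystanders have not moved, so I am handing in.

```bash
python3 -c "
from station import *
print(finish_job())"
```

```text
the job is handed in; nothing more can be done
None
```

I handed the job in at about 32 s. I pressed the tab until the lid tipped up and stayed open, then set the squat jar and the tall jar upright on the bin floor. Last, I pushed the lid over from behind until it snapped shut.

- **Jars:** the last picture inside the bucket, before the lid closed, showed both standing upright and let go. The tall jar's rim was within 5 pixels of where I expected it, and the squat jar's was similarly close. I couldn't see them after the lid closed. Nothing suggested they moved, but I didn't measure that.
- **Lid:** in the final side picture its edge matched the outline predicted for fully shut. I judged this by eye and didn't press it down afterwards.
- **Bystanders and robot:** the cup, full jars, tin and sugar bowl looked unmoved by eye in the final pictures. The gripper was empty and well clear, with no load on the wrist beyond sensor noise.

No check failed. The only disagreement was in locating the jars: the estimates from the top and side cameras differed by up to about 8 mm. I resolved this with a wrist picture before each grasp.

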